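Fit and hold the bayonet collar of an air-line filter

ROBOT

A 6-joint arm with a two-finger parallel gripper is mounted at the origin on a cart in front of the work surface, level with it; the furniture and walls round the work are solid. World frame = base frame: x ahead of the robot, y to its left, z up, the work surface at z = 0. Lengths are in mm, angles in degrees, forces in N, time in s.
With the tool pointing down it reaches from about 300 to 850 mm from the base axis. Payload 4.2 kg.
Tool frame: the origin (TCP) lies on the centre line of the jaws, within the pads' length; the fingertips stand 8 mm ahead of it and the grasp point (between the pads) lies 11 mm behind it; z points along the fingers, y is the line along which they close (so a half turn about z gives the same grasp; the last joint's range is limited). The gripper opens to 91 mm and grips with 3 to 60 N. Pads are 32 mm wide; open, the fingers measure 118 mm over their backs; the gripper's body (76 mm by 178 mm) begins 60 mm behind the grasp point.
Start: joints at [-65.89, 18.312, 89.639, -0, 72.044, -1.146], TCP at [245.336, -520.05, 221.976] pointing down, gripper open.
Joint ranges: [-177.97, 177.97], [-48.28, 115.42], [12.27, 149.76], [-77.06, 257.06], [2.81, 150.46], [-146.56, 146.56]. Speed limits (degrees/s): [147.25, 147.25, 180, 180, 180, 180].

INTERFACE

Orientations are given as [roll, pitch, yaw] about the fixed x, y, z axes, in that order (R = Rz(yaw) Ry(pitch) Rx(roll)).
In Python, from workcell import telemetry, eyes, ticket gives the robot as it stands. The module is installed in compiled form; this text tells all that it offers.
- The arm moves only by the shell command python3 -m crank 'ROWS' [OPENING] [FORCE]. ROWS is JSON, a list of rows, each an object of numbers: "dx", "dy", "dz": the shift along the world's x, y, z normalised to -1 to 1, where 1 is 80 cm; "yaw": the turn about the world's z normalised to -1 to 1, where 1 is 5 degrees. A call has 1 to 10 rows; each row shifts and turns the commanded pose from where the row before left it; what a row does not reach is not made up. A row lasts 1/8 s, in which the tool goes at most 62.5 mm and 10.7 degrees, less where a joint would pass 70% of its speed; a pose out of reach is approached as far as the arm can. A call with a number of a shift or a turn outside -1 to 1 is refused whole. A call with a gripper value outside its range is refused whole. OPENING is the opening, from 0 (shut) to 1 (fully open), set as the call begins (- or left out, the last holds). The fingers move at their own pace and stop on an object; FORCE is the grip in N (left out, the last holds). Time passes only in rows, so rows that do not move let the fingers close. It gives the time, the measured TCP pose, the force, the opening and the grip force at its end, in the units of the state.
- telemetry.state(): the state, without advancing time (a new reading comes with each control period).
- eyes.grab_frame(name): name is "side" or "top" or "wrist"; returns the picture (400x640x3 uint8, red, green, blue); there is no depth.
- eyes.calibration(name): a dict with "camera_matrix" (3x3 intrinsics, pixels), "world_from_camera" (4x4, takes a point from camera to world coordinates). Camera axes: x right, y down, z forward; pixel columns grow to the right and rows downward; lengths in mm; the calibration is good to about 2 mm. A picture is of the moment at which its call begins: read the wrist's pose just before it. calibration takes no time and is no camera call; for the wrist camera it gives the pose at the moment of the call.
- ticket.job_done(): hands the job in; it is judged then, once.
The state is a dict: "time_s": time; "qpos": joint angles; "qvel": joint speeds; "effort": joint torques, N m; "ee_pos": TCP position; "ee_rot": TCP orientation; "force": force on the tool from outside, world axes, zero at the start; "torque": the same for the moment, N m; "gripper_width": finger opening in mm; "gripper_force": force on a finger pad.
Only numpy, scipy, OpenCV 4.12 (cv2) and the standard library are available. Lean on these libraries where they do the work, as an engineer would, in place of code of your own. Each camera call takes 0.05 s, during which the arm holds its last target. There are 200 camera calls.

TASK

Fit the knurled collar to the air-line filter: set it over the filter head's post, rest it lightly on the spring sleeve and turn it until the keyways hidden in its bore drop over the pins of the post, then push it fully home against the spring. It springs back off the pins if it is let go, so finish while still holding it pushed home. Leave the mug, the tape roll and the eraser block alone.

Things in the scene. Friction and masses are not known exactly. Their poses are not given: they have to be found in the camera images.
- filter_head: Blue air-line filter head fixed upright on the bench; origin at the centre of its underside, z up along its axis. Flange 84 mm across, 9 mm high; body 66 mm across up to 40 mm, where its flat top is the shoulder the collar comes down on. Two brass ports along +y and -y reach 52 mm from the axis, 11 to 33 mm high. Its yaw says nothing of the pins.
- post_top (a point): Top of the head's steel post, on the axis, 88 mm above the bench. Post 30 mm in diameter up to 77 mm, then tapering to 18 mm at its top. Low on it three brass pins, 5 mm thick, stick out 120 degrees apart, to 20 mm from the axis, tops 52 mm above the bench. The pins' direction differs each time, whatever the yaw given here.
- spring_sleeve (a joint): Travel in m of the steel spring sleeve, a ring round the pins (42 mm bore, 51 mm outside). 0 = up, its rim 54 mm above the bench, 2 mm above the pins; 0.014 = down level with the shoulder. It pushes up with 2.7 N at 0, 9 N at 0.014: it carries the collar's weight and lifts the collar off the pins again when let go.
- collar_centre (a point): Centre (on its axis, half-way up) of the loose aluminium collar, flat on the bench right way up at the start: 54 mm outside diameter, knurled, 42 mm high, 0.1 to 0.2 kg, 33 mm bore right through. z is its axis. On the post it stops on the pins with this point 73 mm above the bench; fully home it is at 61 mm. The upper 30 mm may be gripped without the fingers meeting the head.
- collar_foot (a point): Centre of the collar's underside. In the lowest 14 mm of the bore are three keyways, 9.4 mm wide, 120 degrees apart, one along the collar's x axis, open below, closed and unseen above. They take the pins with 7 degrees of play either way, so a third of a turn either way surely finds them; then it can be pushed 12 mm beyond the pins' tops until this face meets the shoulder.
- mug: White spotted mug, 82 mm across and 91 mm high, loose bystander; origin at the centre of its underside.
- tape_roll: Black tape roll, 66 mm across and 18 mm high, lying flat, loose bystander; origin at the centre of its underside.
- eraser_block: Brown eraser block, 52 x 68 x 24 mm, loose bystander; origin at the centre of its underside.
There are look-alikes about, which are no part of the job. Leave any green look-alike of the filter_head alone.

How it is judged (in metres and radians):
At the end, for the whole second after the job is handed in: The collar sits upright (within 0.08 rad) on the post's axis (within 4 mm) and fully home (within 2.5 mm, spring sleeve down at least 11.5 mm), at rest, and the gripper's fingers are still holding it there (contact over 2 N) (z of collar_centre in the frame of filter_head below 0.0635 m and horizontal distance between collar_centre and filter_head below 0.004 m and angle between collar_centre's own z axis and vertical below 0.08 rad and value of joint spring_sleeve above 0.0115 m and contact force between the fingers and collar above 2 N and linear speed of collar below 0.02 m/s); the arm keeps its last pose, push and grip.
It fails at once if the mug is disturbed (distance of mug from where it was at the start of the episode above 0.03 m).
It fails at once if the tape roll is disturbed (distance of tape_roll from where it was at the start of the episode above 0.03 m).
It fails at once if the eraser block is disturbed (distance of eraser_block from where it was at the start of the episode above 0.03 m).
It also fails if it takes over 58 s, if anything falls off the work surface, if the arm or the gripper's body presses on something with over 40 N, if the wrist force passes 120 N, or if a joint passes its speed limit or range.

## Working session

There is one attempt and no reset: what is moved stays moved. The work goes in short steps, Python scripts to look and compute and a shell command to move; the robot and the scene stay as the last step left them, time stands still between calls to the robot, and variables do not carry over. Pictures are saved under pics/ and viewed, at most 10 in all, crops included, and the job is handed in when it is done.

```bash
mkdir -p pics; python3 - <<'E'
from workcell import telemetry, eyes
import cv2,numpy as np
print(telemetry.state())
for n in("side","top"):
    f=eyes.grab_frame(n); cv2.imwrite(f"pics/{n}0.png",f[:,:,::-1]); c=eyes.calibration(n); print(n,np.round(c["camera_matrix"],1).tolist(),np.round(c["world_from_camera"],3).tolist())
E
```

```text
{'time_s': 0.0, 'qpos': array([-6.58915216e+01,  1.83509920e+01,  8.97065805e+01,  4.22186203e-04,
        7.20442239e+01, -1.14498625e+00]), 'qvel': array([-0.00500999,  0.08184298,  0.02120047,  0.03978898,  0.04736918,
       -0.0434495 ]), 'effort': array([-4.87029960e-03, -4.12470424e+01, -2.31975871e+01,  7.24521093e-02,
        4.57258278e-02, -1.09463044e-04]), 'ee_pos': array([ 245.1167534 , -519.58812224,  221.12560116]), 'ee_rot': array([-1.79898232e+02, -2.43545169e-03,  2.52533320e+01]), 'force': array([-0.22369471,  0.55786369, -0.3912728 ]), 'torque': array([-0.00975199, -0.03436114, -0.00450058]), 'gripper_force': 0.0, 'gripper_width': 91.2014890400565}
side [[388.5, 0.0, 316.4], [0.0, 388.5, 197.6], [0.0, 0.0, 1.0]] [[-0.992, -0.071, 0.106, 442.967], [-0.127, 0.492, -0.861, 410.099], [0.009, -0.867, -0.497, 507.364], [0.0, 0.0, 0.0, 1.0]]
top [[449.2, 0.0, 316.3], [0.0, 449.2, 205.7], [0.0, 0.0, 1.0]] [[0.021, -0.985, 0.169, 395.649], [-1.0, -0.023, -0.006, -336.805], [0.009, -0.168, -0.986, 922.994], [0.0, 0.0, 0.0, 1.0]]
```

View pics/top0.png

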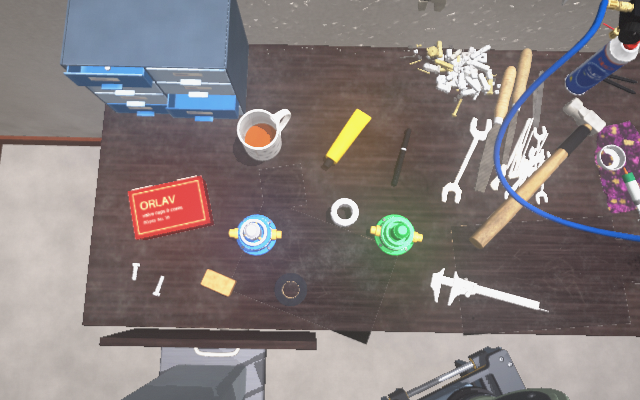

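View pics/side0.png

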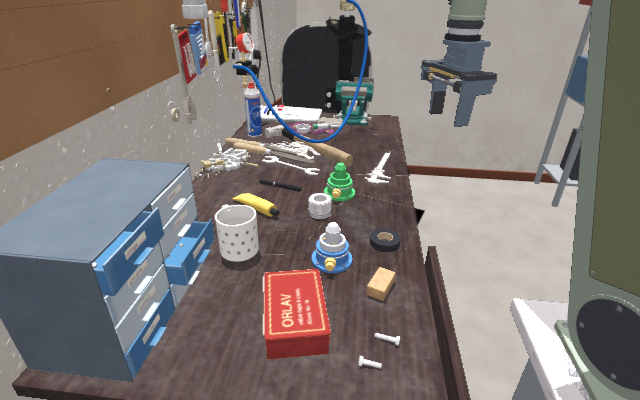

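The top view shows the collar at about (344,212), the blue head at (256,235) and the green look-alike at (395,235). The mug (260,135), tape (291,289) and eraser (218,283) are all clear of them. The side view agrees: collar at (319,205), blue head at (332,250).

```bash
cat > h.py <<'E'
import cv2,numpy as np
from workcell import telemetry, eyes
def ray(cal,u,v,z):
    K=np.array(cal["camera_matrix"]);T=np.array(cal["world_from_camera"])
    d=T[:3,:3]@np.linalg.inv(K)@[u,v,1]; o=T[:3,3]; return (o+d*(z-o[2])/d[2])
def blobs(m,minA=30):
    cs,_=cv2.findContours(m.astype(np.uint8),cv2.RETR_EXTERNAL,cv2.CHAIN_APPROX_NONE)
    return [c for c in cs if cv2.contourArea(c)>minA]
def fit(cal,c,z):
    P=np.array([ray(cal,u,v,z)[:2] for u,v in c[:,0,:].astype(float)],np.float32)
    return P,cv2.minEnclosingCircle(P)
E
python3 - <<'E'
from h import *
f=cv2.imread("pics/top0.png");hsv=cv2.cvtColor(f,cv2.COLOR_BGR2HSV);cal=eyes.calibration("top")
H,S,V=cv2.split(hsv); U,W=np.meshgrid(range(640),range(400))
roi=lambda a,b,c,d:(U>a)&(U<b)&(W>c)&(W<d)
m=roi(320,370,190,235)&(V>110)
for c in blobs(m): print("collar",fit(cal,c,42)[1],fit(cal,c,21)[1])
m=roi(225,290,205,265)&(H>95)&(H<125)&(S>120)&(V>90)
for c in blobs(m): print("blue",fit(cal,c,9)[1], cv2.boundingRect(c))
m=roi(225,290,205,265)&(H>15)&(H<35)&(S>100)
for c in blobs(m,8): print("port",fit(cal,c,28)[1])
E
```

```text
collar ((546.4310913085938, -393.25897216796875), 44.46640396118164) ((550.0252685546875, -394.6046447753906), 45.526344299316406)
blue ((490.2781677246094, -220.5430908203125), 41.922306060791016) (237, 214, 39, 41)
port ((488.53240966796875, -263.6893005371094), 11.322149276733398)
port ((490.4658203125, -178.35272216796875), 11.046562194824219)
```

```bash
python3 - <<'E'
from h import *
f=cv2.imread("pics/top0.png");hsv=cv2.cvtColor(f,cv2.COLOR_BGR2HSV);cal=eyes.calibration("top")
H,S,V=cv2.split(hsv); U,W=np.meshgrid(range(640),range(400))
m=(U>325)&(U<364)&(W>195)&(W<232)&(V>150)&(S<60)
for c in blobs(m): print("collar",fit(cal,c,42)[1],cv2.boundingRect(c))
print(ray(cal,344,212,42))
E
```

```text
collar ((535.705810546875, -397.86907958984375), 28.82451057434082) (330, 198, 29, 29)
[ 534.87204812 -397.12806013   42.        ]
```

```bash
R='{"dx":0.036,"dy":0.0153,"dz":-0.004,"yaw":1}'; python3 -m crank '[{"dx":0.036,"dy":0.0153,"dz":-0.004,"yaw":1},{"dx":0.036,"dy":0.0153,"dz":-0.004,"yaw":1},{"dx":0.036,"dy":0.0153,"dz":-0.004,"yaw":1},{"dx":0.036,"dy":0.0153,"dz":-0.004,"yaw":1},{"dx":0.036,"dy":0.0153,"dz":-0.004,"yaw":1},{"dx":0.036,"dy":0.0153,"dz":-0.004,"yaw":1},{"dx":0.036,"dy":0.0153,"dz":-0.004,"yaw":1},{"dx":0.036,"dy":0.0153,"dz":-0.004,"yaw":1},{"dx":0.036,"dy":0.0153,"dz":-0.004,"yaw":1},{"dx":0.036,"dy":0.0153,"dz":-0.004,"yaw":1}]' 1 20
python3 -m crank '[{"yaw":1},{"yaw":1},{"yaw":1},{},{}]'
python3 - <<'E'
from h import *
f=eyes.grab_frame("wrist"); cv2.imwrite("pics/w1.png",f[:,:,::-1]); print(eyes.calibration("wrist"))
E
```

```text
time_s: 1.35
ee_pos: [534.0, -397.0, 189.3]
ee_rot: [-179.9, -0.0, 75.4]
force: [-0.3, -0.0, 0.3]
gripper_width: 91.6
gripper_force: 0.0
{'camera_matrix': array([[359.36002872,   0.        , 316.84841142],
       [  0.        , 359.36002872, 207.77237954],
       [  0.        ,   0.        ,   1.        ]]), 'world_from_camera': array([[ 9.68894002e-01, -2.39451710e-01, -6.25083300e-02,
         5.55222584e+02],
       [-2.47475059e-01, -9.36746367e-01, -2.47512301e-01,
        -3.25315254e+02],
       [ 7.12792866e-04,  2.55282437e-01, -9.66866262e-01,
         3.50350201e+02],
       [ 0.00000000e+00,  0.00000000e+00,  0.00000000e+00,
         1.00000000e+00]])}validation failed for argument at $[0]...
```

View pics/w1.png

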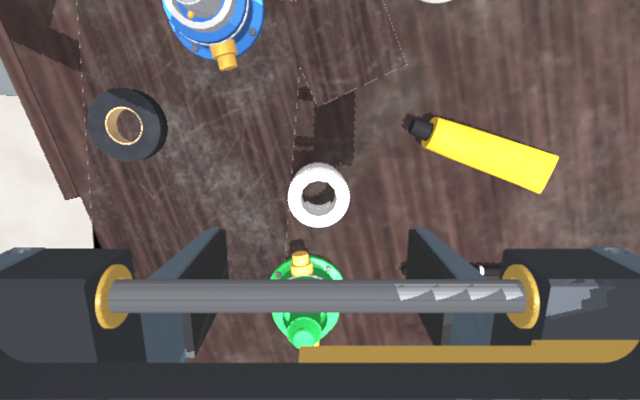

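The wrist view shows the collar's top ring at about (319,195). The green head lies off to the side of the fingers, and both fingers are clear.

```bash
python3 - <<'E'
from h import *
f=cv2.imread("pics/w1.png");hsv=cv2.cvtColor(f,cv2.COLOR_BGR2HSV);cal=eyes.calibration("wrist")
H,S,V=cv2.split(hsv); U,W=np.meshgrid(range(640),range(400))
m=(U>280)&(U<358)&(W>155)&(W<235)&(V>180)&(S<50)
for c in blobs(m): print("collar",fit(cal,c,42)[1],cv2.boundingRect(c))
print(telemetry.state()["ee_pos"],telemetry.state()["ee_rot"])
E
```

```text
collar ((539.2445678710938, -394.5260314941406), 28.68284034729004) (287, 164, 63, 64)
[ 537.57840106 -395.08422817  188.50828685] [ 1.79913180e+02 -1.54364400e-01  7.56560544e+01]
```

```bash
python3 -m crank '[{"dz":-0.03,"yaw":1},{"dz":-0.03,"yaw":1},{"dz":-0.03,"yaw":1},{"dz":0}]'
```

```text
validation failed for argument at $[0]...
```

```bash
python3 -m crank '[{"dx":0,"dy":0,"dz":-0.03,"yaw":1},{"dx":0,"dy":0,"dz":-0.03,"yaw":1},{"dx":0,"dy":0,"dz":-0.03,"yaw":1},{"dx":0,"dy":0,"dz":-0.03,"yaw":0},{"dx":0,"dy":0,"dz":-0.03,"yaw":0},{"dx":0,"dy":0,"dz":-0.03,"yaw":0},{"dx":0,"dy":0,"dz":-0.02,"yaw":0},{"dx":0,"dy":0,"dz":-0.007,"yaw":0},{"dx":0,"dy":0,"dz":0,"yaw":0}]'
```

```text
time_s: 2.52
ee_pos: [533.4, -397.8, 24.5]
ee_rot: [180.0, 0.0, 90.3]
force: [0.0, -0.6, 0.7]
gripper_width: 91.3
gripper_force: 0.0
```

```bash
python3 -m crank '[{"dx":0.004,"dy":0.002,"dz":-0.003,"yaw":0},{"dx":0,"dy":0,"dz":0,"yaw":0}]'
python3 -m crank '[{"dx":0,"dy":0,"dz":0,"yaw":0},{"dx":0,"dy":0,"dz":0,"yaw":0},{"dx":0,"dy":0,"dz":0,"yaw":0},{"dx":0,"dy":0,"dz":0,"yaw":0},{"dx":0,"dy":0,"dz":0,"yaw":0},{"dx":0,"dy":0,"dz":0,"yaw":0},{"dx":0,"dy":0,"dz":0,"yaw":0},{"dx":0,"dy":0,"dz":0,"yaw":0}]' 0 40
```

```text
time_s: 2.78
ee_pos: [537.1, -396.1, 22.6]
ee_rot: [179.9, 0.0, 90.3]
force: [0.8, -0.0, -0.6]
gripper_width: 90.9
gripper_force: 0.0
time_s: 3.78
ee_pos: [536.3, -396.0, 22.0]
ee_rot: [-180.0, -0.0, 90.3]
force: [-1.2, -0.1, 0.8]
gripper_width: 52.8
gripper_force: 40.0
```

```bash
python3 -m crank '[{"dx":0,"dy":0,"dz":0.05,"yaw":0},{"dx":0,"dy":0,"dz":0.05,"yaw":0},{"dx":0,"dy":0,"dz":0.05,"yaw":0},{"dx":-0.02,"dy":0.03,"dz":0.03,"yaw":0},{"dx":-0.02,"dy":0.03,"dz":0.01,"yaw":0},{"dx":-0.018,"dy":0.03,"dz":0,"yaw":0},{"dx":0,"dy":0.03,"dz":0,"yaw":0},{"dx":0,"dy":0,"dz":0,"yaw":0},{"dx":0,"dy":0,"dz":0,"yaw":0}]'
python3 - <<'E'
from h import *
s=telemetry.state();cal=eyes.calibration("wrist");f=eyes.grab_frame("wrist")[:,:,::-1].copy(); cv2.imwrite("pics/w2.png",f);np.save("cal2.npy",cal,allow_pickle=True)
print(s["ee_pos"],s["force"])
H,S,V=cv2.split(cv2.cvtColor(f,cv2.COLOR_BGR2HSV))
for c in blobs((H>95)&(H<125)&(S>120)&(V>60),300): print(fit(cal,c,9)[1],cv2.boundingRect(c))
ct=eyes.calibration("top");g=eyes.grab_frame("top")[:,:,::-1].copy();cv2.imwrite("pics/t2.png",g)
E
```

```text
time_s: 4.9
ee_pos: [491.0, -300.4, 173.8]
ee_rot: [180.0, 0.0, 90.3]
force: [-0.3, 0.1, -1.9]
gripper_width: 52.4
gripper_force: 40.0
[ 490.96459671 -300.37473265  173.8466647 ] [-0.29457153  0.12129487 -1.86212235]
((488.1992492675781, -220.6507110595703), 41.83863067626953) (267, 54, 95, 95)
```

View pics/w2.png

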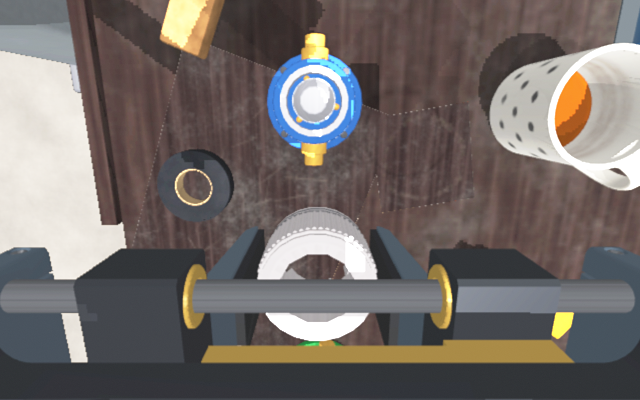

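The wrist view shows the blue head at (314,100) with its post. Brass pins are faintly visible around it, and the collar is held upright at about (317,275).

```bash
python3 - <<'E'
from h import *
cal=np.load("cal2.npy",allow_pickle=True).item();f=cv2.imread("pics/w2.png")
H,S,V=cv2.split(cv2.cvtColor(f,cv2.COLOR_BGR2HSV));U,W=np.meshgrid(range(640),range(400))
# collar: lowest white pixel per column, below rod (outer rim of top)
m=(V>200)&(S<40)&(U>255)&(U<380)&(W>312)&(W<346)
P=[]
for u in range(268,368,2):
    w=np.where(m[:,u])[0]
    if len(w): P.append(ray(cal,u,w.max()+.5,194)[:2])
for v in range(314,336):
    w=np.where(m[v])[0]
    if len(w): P+= [ray(cal,w.min()-.5,v,194)[:2],ray(cal,w.max()+.5,v,194)[:2]]
P=np.array(P)
from scipy.optimize import least_squares
r=least_squares(lambda q:np.hypot(*(P-q).T)-27,[491,-300],loss='soft_l1');print("collar",r.x,np.abs(r.fun).mean(),len(P))
# sleeve/post
m=(V>150)&(S<50)&(U>265)&(U<360)&(W>52)&(W<150)
for c in blobs(m,100): print("white outer z54",fit(cal,c,54)[1],cv2.boundingRect(c))
for (u,v) in [(316,47),(314,154)]: print(ray(cal,u,v,22))
E
python3 -c "
import cv2;f=cv2.imread('pics/w2.png');cv2.imwrite('pics/w2c.png',cv2.resize(f[40:165,250:380],None,fx=4,fy=4,interpolation=cv2.INTER_CUBIC))"
```

```text
collar [ 490.84635716 -300.60620029] 0.20731999427927716 94
white outer z54 ((488.3187561035156, -220.44741821289062), 25.959095001220703) (280, 65, 68, 72)
[ 489.52503258 -177.52586625   22.        ]
[ 488.1956657  -263.41974336   22.        ]
```

View pics/w2c.png

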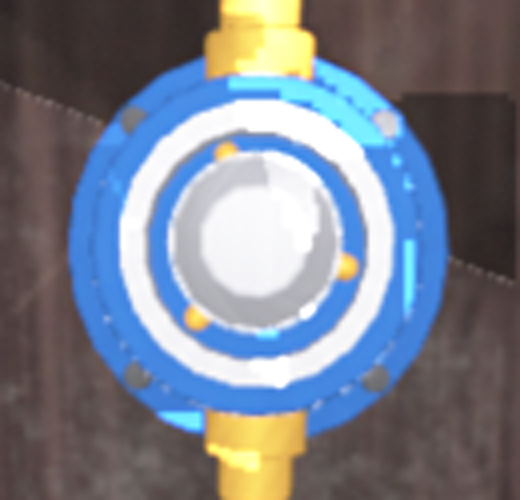

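The crop shows the three pins clearly and the sleeve concentric with the post. From the collar to the head is about dx −2, dy +80.

```bash
python3 -m crank '[{"dx":-0.0025,"dy":0.03,"dz":0,"yaw":0},{"dx":0,"dy":0.03,"dz":0,"yaw":0},{"dx":0,"dy":0.03,"dz":0,"yaw":0},{"dx":0,"dy":0.01,"dz":-0.03,"yaw":0},{"dx":0,"dy":0,"dz":-0.03,"yaw":0},{"dx":0,"dy":0,"dz":-0.01,"yaw":0},{"dx":0,"dy":0,"dz":0,"yaw":0},{"dx":0,"dy":0,"dz":0,"yaw":0}]'
python3 -m crank '[{"dx":0,"dy":0,"dz":-0.007,"yaw":0},{"dx":0,"dy":0,"dz":-0.007,"yaw":0},{"dx":0,"dy":0,"dz":-0.007,"yaw":0},{"dx":0,"dy":0,"dz":0,"yaw":0}]'
```

```text
time_s: 6.0
ee_pos: [488.8, -220.3, 118.9]
ee_rot: [179.9, 0.0, 90.2]
force: [0.4, 0.0, -0.9]
gripper_width: 52.7
gripper_force: 40.0
time_s: 6.5
ee_pos: [487.7, -219.9, 100.5]
ee_rot: [-179.9, -0.0, 90.3]
force: [-0.9, 0.6, -1.8]
gripper_width: 52.5
gripper_force: 40.0
```

```bash
python3 -m crank '[{"dx":0,"dy":0,"dz":-0.005,"yaw":0},{"dx":0,"dy":0,"dz":-0.005,"yaw":0},{"dx":0,"dy":0,"dz":0,"yaw":0}]'
python3 -m crank '[{"dx":0,"dy":0,"dz":-0.005,"yaw":0},{"dx":0,"dy":0,"dz":-0.005,"yaw":0},{"dx":0,"dy":0,"dz":0,"yaw":0}]'
```

```text
time_s: 6.88
ee_pos: [487.8, -219.5, 92.6]
ee_rot: [-180.0, -0.1, 90.2]
force: [-0.2, 2.2, -3.5]
gripper_width: 52.1
gripper_force: 40.0
time_s: 7.25
ee_pos: [487.8, -219.5, 84.5]
ee_rot: [-180.0, -0.1, 90.2]
force: [0.6, 3.7, -3.9]
gripper_width: 52.3
gripper_force: 40.0
```

```bash
python3 -m crank '[{"dx":0,"dy":0.001,"dz":-0.005,"yaw":0},{"dx":0,"dy":0,"dz":-0.003,"yaw":0},{"dx":0,"dy":0,"dz":0,"yaw":0},{"dx":0,"dy":0,"dz":0,"yaw":0}]'
python3 -m crank '[{"dx":0,"dy":0,"dz":-0.003,"yaw":0},{"dx":0,"dy":0,"dz":-0.001,"yaw":0},{"dx":0,"dy":0,"dz":0,"yaw":0},{"dx":0,"dy":0,"dz":0,"yaw":0}]'
```

```text
time_s: 7.75
ee_pos: [488.2, -219.4, 78.6]
ee_rot: [180.0, 0.0, 90.3]
force: [1.4, 2.2, -2.4]
gripper_width: 52.6
gripper_force: 40.0
time_s: 8.25
ee_pos: [488.2, -219.3, 75.8]
ee_rot: [180.0, 0.0, 90.3]
force: [-0.3, 2.8, 1.7]
gripper_width: 52.6
gripper_force: 40.0
```

```bash
python3 -m crank '[{"dx":0,"dy":0.0005,"dz":-0.002,"yaw":0},{"dx":0,"dy":0,"dz":0,"yaw":0},{"dx":0,"dy":0,"dz":0,"yaw":0}]'
python3 -m crank '[{"dx":0,"dy":0,"dz":-0.0015,"yaw":0},{"dx":0,"dy":0,"dz":0,"yaw":0},{"dx":0,"dy":0,"dz":0,"yaw":0}]'
```

```text
time_s: 8.62
ee_pos: [488.2, -219.3, 74.0]
ee_rot: [180.0, 0.0, 90.3]
force: [-1.1, -0.1, 1.3]
gripper_width: 52.6
gripper_force: 40.0
time_s: 9.0
ee_pos: [488.3, -219.3, 73.6]
ee_rot: [180.0, 0.1, 90.3]
force: [-1.6, 0.4, 6.5]
gripper_width: 52.7
gripper_force: 40.0
```

```bash
python3 -m crank '[{"dx":0,"dy":0,"dz":-0.0006,"yaw":-0.8},{"dx":0,"dy":0,"dz":0,"yaw":-0.8},{"dx":0,"dy":0,"dz":0,"yaw":-0.8},{"dx":0,"dy":0,"dz":0,"yaw":0}]'
for i in 1; do python3 -c "
from workcell import telemetry as t;print(t.state()['torque'],t.state()['qpos'])"; done
```

```text
time_s: 9.5
ee_pos: [488.6, -219.3, 73.5]
ee_rot: [179.9, 0.0, 78.2]
force: [-2.0, 0.2, 9.3]
gripper_width: 52.7
gripper_force: 40.0
[ 0.14634601  0.40250516 -0.03702849] [-2.53925659e+01  2.27852107e+01  1.06733431e+02 -2.32996791e-02
  5.03747617e+01 -1.36081447e+01]
```

```bash
python3 -m crank '[{"dx":0,"dy":0,"dz":0,"yaw":-0.8},{"dx":0,"dy":0,"dz":0,"yaw":-0.8},{"dx":0,"dy":0,"dz":0,"yaw":-0.8},{"dx":0,"dy":0,"dz":0,"yaw":0}]'
```

```text
time_s: 10.0
ee_pos: [488.7, -219.4, 73.5]
ee_rot: [179.9, 0.0, 66.2]
force: [-2.1, 0.7, 8.4]
gripper_width: 52.5
gripper_force: 40.0
```

Still on the pins, so I'll keep turning.

```bash
python3 -m crank '[{"dx":0,"dy":0,"dz":0,"yaw":-0.8},{"dx":0,"dy":0,"dz":0,"yaw":-0.8},{"dx":0,"dy":0,"dz":0,"yaw":-0.8},{"dx":0,"dy":0,"dz":0,"yaw":0}]'
```

```text
time_s: 10.5
ee_pos: [488.8, -219.4, 73.5]
ee_rot: [179.9, -0.0, 54.2]
force: [-1.2, 1.6, 8.3]
gripper_width: 52.8
gripper_force: 40.0
```

```bash
python3 -m crank '[{"dx":0,"dy":0,"dz":0,"yaw":-0.8},{"dx":0,"dy":0,"dz":0,"yaw":-0.8},{"dx":0,"dy":0,"dz":0,"yaw":-0.8},{"dx":0,"dy":0,"dz":0,"yaw":0}]'
```

```text
time_s: 11.0
ee_pos: [489.0, -219.5, 73.5]
ee_rot: [179.8, -0.0, 42.2]
force: [-1.2, -0.1, 8.6]
gripper_width: 52.8
gripper_force: 40.0
```

```bash
python3 -m crank '[{"dx":0,"dy":0,"dz":0,"yaw":-0.8},{"dx":0,"dy":0,"dz":0,"yaw":-0.8},{"dx":0,"dy":0,"dz":0,"yaw":-0.8},{"dx":0,"dy":0,"dz":0,"yaw":0}]'
```

```text
time_s: 11.5
ee_pos: [489.1, -219.5, 73.5]
ee_rot: [179.8, -0.1, 30.2]
force: [-2.0, -0.1, 7.4]
gripper_width: 52.3
gripper_force: 40.0
```

```bash
python3 -m crank '[{"dx":0,"dy":0,"dz":0,"yaw":-0.8},{"dx":0,"dy":0,"dz":0,"yaw":-0.8},{"dx":0,"dy":0,"dz":0,"yaw":-0.8},{"dx":0,"dy":0,"dz":0,"yaw":0}]'
```

```text
time_s: 12.0
ee_pos: [489.3, -219.5, 73.2]
ee_rot: [179.9, -0.1, 18.2]
force: [-0.1, 0.5, 6.0]
gripper_width: 52.3
gripper_force: 40.0
```

```bash
python3 -m crank '[{"dx":0,"dy":0,"dz":-0.0015,"yaw":0},{"dx":0,"dy":0,"dz":0,"yaw":0},{"dx":0,"dy":0,"dz":0,"yaw":0}]'; python3 -c "
from workcell import telemetry as t;print(t.state()['torque'])"
```

```text
time_s: 12.38
ee_pos: [489.4, -219.5, 72.8]
ee_rot: [179.9, -0.2, 18.2]
force: [-1.7, 0.6, 11.2]
gripper_width: 52.9
gripper_force: 40.0
[ 0.29871377  0.34158525 -0.01098547]
```

```bash
python3 -m crank '[{"dx":0,"dy":0,"dz":0,"yaw":-0.8},{"dx":0,"dy":0,"dz":0,"yaw":-0.8},{"dx":0,"dy":0,"dz":0,"yaw":0}]'; python3 -c "
from workcell import telemetry as t;print(t.state()['torque'])"
```

```text
time_s: 12.75
ee_pos: [489.4, -219.6, 71.8]
ee_rot: [179.9, -0.2, 10.3]
force: [1.3, -0.6, 3.9]
gripper_width: 52.6
gripper_force: 40.0
[-0.07617039 -0.19912698 -0.05276735]
```

Both the force and z have dropped, so the keyways look aligned. I'll push.

```bash
python3 -m crank '[{"dx":0,"dy":0,"dz":-0.003,"yaw":0},{"dx":0,"dy":0,"dz":0,"yaw":0},{"dx":0,"dy":0,"dz":0,"yaw":0}]'; python3 -c "
from workcell import telemetry as t;print(t.state()['torque'])"
```

```text
time_s: 13.12
ee_pos: [489.6, -219.5, 69.1]
ee_rot: [179.9, -0.2, 10.3]
force: [4.4, -1.9, 2.4]
gripper_width: 52.6
gripper_force: 40.0
[-0.29675596 -0.67747902  0.04951333]
```

```bash
python3 -m crank '[{"dx":0.001,"dy":-0.0005,"dz":-0.004,"yaw":-0.4},{"dx":0,"dy":0,"dz":-0.003,"yaw":0},{"dx":0,"dy":0,"dz":0,"yaw":0},{"dx":0,"dy":0,"dz":0,"yaw":0}]'; python3 -c "
from workcell import telemetry as t;print(t.state()['torque'])"
```

```text
time_s: 13.62
ee_pos: [489.7, -219.6, 63.6]
ee_rot: [179.9, -0.1, 8.2]
force: [3.4, -1.2, 5.1]
gripper_width: 52.5
gripper_force: 40.0
[-0.1637259  -0.45162122 -0.00447783]
```

```bash
python3 -m crank '[{"dx":0.0005,"dy":0,"dz":-0.003,"yaw":0},{"dx":0,"dy":0,"dz":0,"yaw":0},{"dx":0,"dy":0,"dz":0,"yaw":0}]'; python3 -m crank '[{"dx":0,"dy":0,"dz":-0.003,"yaw":0},{"dx":0,"dy":0,"dz":0,"yaw":0},{"dx":0,"dy":0,"dz":0,"yaw":0}]'
```

```text
time_s: 14.0
ee_pos: [489.8, -219.6, 61.9]
ee_rot: [179.9, -0.1, 8.2]
force: [1.2, -1.4, 10.1]
gripper_width: 52.5
gripper_force: 40.0
time_s: 14.38
ee_pos: [489.8, -219.6, 61.8]
ee_rot: [179.9, -0.1, 8.2]
force: [-3.7, -0.2, 26.4]
gripper_width: 52.4
gripper_force: 40.0
```

```bash
python3 - <<'E'
from h import *
f=eyes.grab_frame("side")[:,:,::-1]; cv2.imwrite("pics/s3.png",cv2.resize(f[190:290,270:400],None,fx=5,fy=5)); print(telemetry.state()["ee_pos"],telemetry.state()["force"])
E
```

```text
[ 489.83910129 -219.65710141   61.82405645] [-4.28163342  1.66194684 26.71918666]
```

View pics/s3.png

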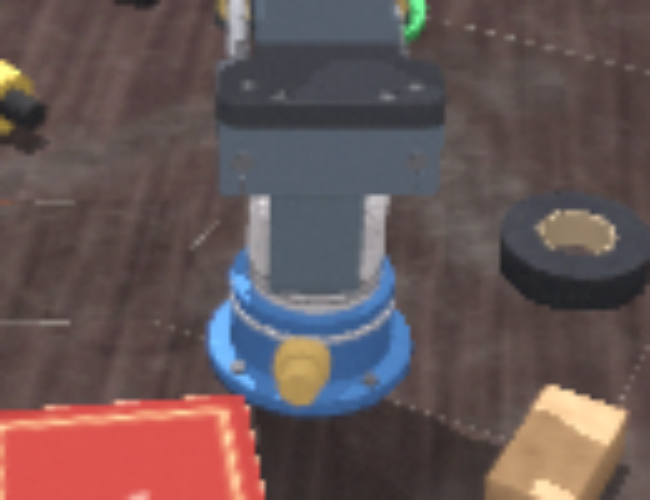

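The view shows the collar seated on the blue shoulder, with no gap below it at about (318,295) in the crop. The fingers are still holding it, and the tape and eraser are in place.

```bash
python3 -c "
from workcell import ticket;print(ticket.job_done())"
```

```text
the job is handed in; nothing more can be done
None
```

The collar is on the blue filter head's post with its keyways over the pins, pushed fully home and still held there at about 26 N; the job was handed in at about 14.5 s, and no verdict came back.

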